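# Put the peeler away in its snap case

### The arm

A 7-joint arm with a two-finger parallel gripper is mounted at the origin on a cart in front of the work surface, level with it; the furniture and walls round the work are solid. World frame = base frame: x ahead of the robot, y to its left, z up, the work surface at z = 0. Lengths are in mm, angles in rad, forces in N, time in s.
With the tool pointing down it reaches from about 350 to 900 mm from the base axis. Payload 19.9 kg.
Tool frame: the origin (TCP) lies midway between the tips of the shut fingers; the grasp point (between the pads) lies bot.pinch_z behind it (bot.pinch_z is the distance from the TCP to the grasp point, in mm); z points along the fingers, y is the direction in which the jaws open and shut (so a half turn about z gives the same grasp; the last joint's range is limited). The gripper opens to 94 mm and grips with 3 to 60 N. Pads are 16 mm wide; open, the fingers measure 119 mm over their backs; the gripper's body (75 mm by 177 mm) begins 78 mm behind the grasp point.
Start: joints at [-1.371, 0.417, -0.01, 1.614, 0.005, 1.111, -0.053], TCP at [149.648, 606.798, 205.425] pointing down, gripper open.
Joint ranges: [-2.81, 2.81], [-0.39, 2.02], [-1.27, 1.25], [0.06, 2.57], [-1.19, 4.33], [0.19, 2], [-2.82, 2.82]. Speed limits (rad/s): [1.89, 1.89, 2.39, 2.39, 3.01, 3.01, 3.01].

### API

Orientations are given as a unit quaternion [x, y, z, w].
In Python, from workcell import bot gives the robot as it stands.
- The arm moves only by the tool send_rows, never from a script. Its argument "steps" is a list of rows, each a list of 3 entries, a list of its own where there are three numbers: the gripper command: -1 is shut, 1 is fully open, values between are in proportion, then the shift along the world's x, y, z in cm, then the turn about the world's z in rad. In form: [[grip, [dx, dy, dz], spin], ...]. A call has 1 to 12 rows; each row shifts and turns the commanded pose from where the row before left it; what a row does not reach is not made up. A row lasts 1/8 s, in which the tool goes at most 62.5 mm and 10.7 degrees, less where a joint would pass 70% of its speed; a pose out of reach is approached as far as the arm can. A call is refused whole if a number of a shift passes 6.25 or a number of a turn 0.188, either way. A call with a gripper value outside its range is refused whole. The fingers move at their own pace and stop on an object; the grip force is fixed at half the most. Time passes only in rows, so rows that do not move let the fingers close. It gives the time, the measured TCP pose, the force and the opening at its end, in the units of the state.
- bot.observe(): the state, without advancing time (a new reading comes with each control period).
- bot.snapshot(name): name is "scene" or "side" or "wrist"; returns a dict with "color" (384x512x3 uint8, red, green, blue), "z_map" (384x512 float32, mm along the optical axis (not along the pixel's ray), 0 where there is no reading), "K" (3x3 intrinsics, pixels), "dist_coeffs" ([k1, k2, p1, p2, k3] as OpenCV has them; the pictures are not rectified), "rvec" (rotation vector, rad) and "tvec" (3), from world to camera coordinates, as OpenCV has them; the wrist camera has in their place "tool_from_camera" (4x4, takes a point from camera to tool coordinates, whose origin is the TCP and whose axes are the flange's). Camera axes: x right, y down, z forward; pixel columns grow to the right and rows downward; lengths in mm; the calibration is good to about 2 mm. A picture is of the moment at which its call begins: read the wrist's pose just before it.
- bot.job_done(): hands the job in, once; it reports no verdict.
The state is a dict: "time": time; "joints": joint angles; "dq": joint speeds; "effort": joint torques, N m; "ee_pos": TCP position; "orientation": TCP orientation; "force": force on the tool from outside, world axes, zero at the start; "ft_torque": the same for the moment, N m; "opening": finger opening in mm.
Only numpy, scipy, OpenCV 4.12 (cv2) and the standard library are available. Lean on these libraries where they do the work, as an engineer would, in place of code of your own. Each camera call takes 0.05 s, during which the arm holds its last target. There are 200 camera calls.

### The job

Put the vegetable peeler into the open grey utensil case, lying flat and lengthwise, then fold the lid down and press its front edge until it snaps past the catch and is fully shut. Leave the bottle opener, the tin and the mug where they are.

Things in the scene. Friction and masses are not known exactly. Their poses are not given: they have to be found in the camera images.
- case: Flat grey plastic utensil case, fixed to the table, 94 (its x) x 220 (its y) x 34 mm without lid, open at the top. Origin: centre of its underside, on the table. Its x axis points from the front (thumb tab side) to the back (hinge side), y along its length, z up. Walls 4 mm; inside 86 x 212 mm, the floor 4 mm above the origin, the rim at 34 mm
- lid_hinge (a point): Middle of the lid's hinge line, on the case: case frame (47, 0, 34) mm. The hinge runs along the case's y axis
- lid (a joint): Lid angle (rad): 0 = shut, flat on the rim; 1.57 = upright; up to 2.4 leaning back. A grey plate, 96 mm from hinge to front edge, 224 mm long, 6 mm thick; the stiff hinge stays where it is left (2 N at the front edge moves it). Lowered, it stops on a sprung catch in mid front wall at about 0.1 rad (edge 10 mm up); 8 to 12 N down on the middle of its front edge snaps it shut
- lid_tab (a point): Point on the lid's outer face at the root of the thumb tab, middle of its front edge, 98 mm from the hinge line; with the lid shut it is 40 mm above the table and the place to press. The tab is 34 mm wide and sticks out 8 mm past it; under it a snap lip hangs 14 mm down in front of the case
- peeler: Vegetable peeler, a plain narrow black handle with a slim metal blade end, 170 (its x) x 25 (y) x 18 (z) mm, lying on the table; origin at the middle of its underside; x along its length, the blade end (14 mm wide, 6 mm thick) from x = 28 mm to 85 mm
- opener: Bottle opener with a blue handle and a wide metal head, 174 (its x) x 41 (y) x 20 mm, lying on the table; origin at the middle of its underside. To be left alone
- tomato_tin: Food tin, 76 mm across, 58 mm tall; origin at the middle of its underside. To be left alone
- tea_mug: Striped mug, 87 mm across, 97 mm tall, 124 mm with its handle (towards its -y); origin on the table, under the middle of these 124 mm. To be left alone

How it is judged (in metres and radians):
On the way, in this order (a step that is already met when the one before it is completed fails the run):
1. the peeler lies in the open case, let go (x of peeler in the frame of case between -0.045 and 0.045 m and y of peeler in the frame of case between -0.045 and 0.045 m and height (world z) of peeler below 0.02 m and contact force between peeler and the fingers below 0.1 N and value of joint lid above 0.2 rad), for 0.2 s.
2. the lid has snapped past the catch and is fully shut (value of joint lid below 0.025 rad), for 0.2 s.
At the end, for the whole second after the job is handed in: The lid is shut past the catch (under 0.025 rad, 2.4 mm at its front edge) and the peeler lies at rest inside the case, lengthwise (within 0.5 rad), its middle within 45 mm of the case's middle each way and under 20 mm above the table (value of joint lid below 0.025 rad and x of peeler in the frame of case between -0.045 and 0.045 m and y of peeler in the frame of case between -0.045 and 0.045 m and angle between the x axis of peeler and the y axis of case, either way round below 0.5 rad and height (world z) of peeler below 0.02 m and linear speed of peeler below 0.02 m/s); the robot touches nothing.
It fails at once if the bottle opener is moved by more than 30 mm (distance of opener from where it was at the start of the episode above 0.03 m).
It fails at once if the tin is moved by more than 30 mm (distance of tomato_tin from where it was at the start of the episode above 0.03 m).
It fails at once if the mug is moved by more than 30 mm (distance of tea_mug from where it was at the start of the episode above 0.03 m).
It also fails if it takes over 64 s, if anything falls off the work surface, if the arm or the gripper's body presses on something with over 40 N, if the wrist force passes 120 N, or if a joint passes its speed limit or range.

## Working session

There is one attempt and no reset: what is moved stays moved. The work goes in short steps, Python scripts to look and compute and a tool call to move; the robot and the scene stay as the last step left them, time stands still between calls to the robot, and variables do not carry over. Pictures are saved under pics/ and viewed, about 8 in all and at most 12, crops included, and the job is handed in when it is done.

Besides the shell and the picture viewer there is one more tool, called after "Call:" by a JSON object that holds its "fn" and its "kwargs", one argument or row to a line. send_rows: Moves the arm, as the interface text tells. Its arguments: {"type":"object","properties":{"steps":{"type":"array","items":{"type":"array"}}},"required":["steps"]}

```bash
mkdir -p pics
cat > h.py <<'E'
import numpy as np, cv2
from workcell import bot
def snap(n,save=None):
    st=bot.observe(); s=bot.snapshot(n); s['st']=st
    if save: cv2.imwrite('pics/'+save+'.png',s['color'][:,:,::-1])
    return s
def ext(s):
    if 'rvec' in s:
        R=cv2.Rodrigues(np.array(s['rvec'],float))[0]; t=np.array(s['tvec'],float).reshape(3)
        return R.T,-R.T@t
    from scipy.spatial.transform import Rotation as Ro
    T=np.array(s['tool_from_camera']); Rt=Ro.from_quat(s['st']['orientation']).as_matrix()
    return Rt@T[:3,:3], Rt@T[:3,3]+np.array(s['st']['ee_pos'])
def rays(s,px):
    R,c=ext(s); p=cv2.undistortPoints(np.array(px,float).reshape(-1,1,2),np.array(s['K'],float),np.array(s['dist_coeffs'],float)).reshape(-1,2)
    return R,c,np.c_[p,np.ones(len(p))]
def plane(s,px,z):
    R,c,d=rays(s,px); w=d@R.T
    return c+w*((z-c[2])/w[:,2])[:,None]
def depth(s,px):
    R,c,d=rays(s,px); px=np.array(px,int).reshape(-1,2)
    return c+(d*s['z_map'][px[:,1],px[:,0]][:,None])@R.T
E
python3 - <<'E'
from h import *
a=snap('scene','s0');b=snap('side','d0');w=snap('wrist','w0')
cv2.imwrite('pics/two.png',np.hstack([cv2.resize(x['color'],(400,300)) for x in (b,w)])[:,:,::-1])
print(bot.pinch_z,bot.observe())
for s in(a,b,w): print(ext(s)[1], (s['z_map']>0).mean())
np.save('/tmp/x.npy',0)
import pickle; pickle.dump((a,b,w),open('s0.pkl','wb'))
E
```

```text
18.8 {'time': 0.15, 'joints': array([-1.37053274,  0.41785243, -0.01031002,  1.61403056,  0.00472373,
        1.11069385, -0.05299625]), 'dq': array([-0.00209666, -0.00208451, -0.00167711, -0.0012128 ,  0.00110052,
       -0.00075255, -0.00041658]), 'effort': array([ 9.95130322e-04, -8.51542211e+01,  6.38907272e-01, -4.26137674e+01,
       -4.88842616e-02,  1.70276460e-02,  5.51283699e-05]), 'ee_pos': array([149.57649732, 606.53889405, 204.96148587]), 'orientation': array([ 1.20573523e-01,  9.92704284e-01, -4.80544763e-04, -9.23731115e-06]), 'force': array([-0.42708513, -0.0780453 ,  0.16171386]), 'ft_torque': array([-0.02778096, -0.01406177,  0.01879713]), 'opening': 94.40035123740961}
[ 199.10168487 -487.32888036  720.89402635] 0.995941162109375
[627.21172686 959.2249339  747.95061287] 0.9958140055338541
[ 72.69395104 625.10558593 385.33677885] 0.9962005615234375
```

View pics/s0.png

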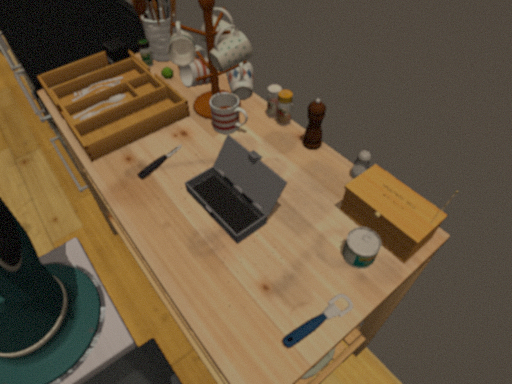

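View pics/two.png

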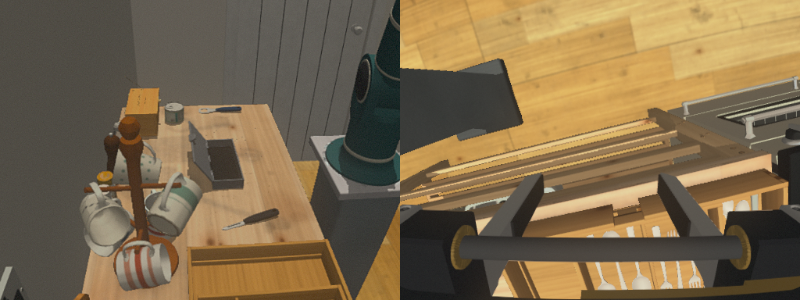

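The scene view shows the peeler with its handle at about (152,167) and blade tip at about (180,149). The open case is centred near (235,195) with its lid up behind. The opener (318,320), tin (362,247) and mug (226,112) are all well away from the peeler.

Run:
```python
from h import *
import pickle
a,b,w=pickle.load(open('s0.pkl','rb'))
uv=np.stack(np.meshgrid(np.arange(512),np.arange(384)),-1).reshape(-1,2)
for nm,s,box in(('scene',a,(130,140,190,185)),('side',b,(275,260,365,300))):
    hsv=cv2.cvtColor(s['color'],cv2.COLOR_RGB2HSV)
    P=depth(s,uv).reshape(384,512,3)
    x0,y0,x1,y1=box
    m=np.zeros((384,512),np.uint8); m[y0:y1,x0:x1]=255
    h=P[:,:,2]
    dark=(hsv[:,:,2]<90)&(m>0)
    met=(hsv[:,:,1]<70)&(m>0)&~dark
    for k,mm,z in(('handle',dark,14),('blade',met,5)):
        n,l,st,_=cv2.connectedComponentsWithStats(mm.astype(np.uint8))
        if n<2: print(k,'none');continue
        i=1+st[1:,4].argmax(); v,u=np.where(l==i)
        q=plane(s,np.c_[u,v],z); r=cv2.minAreaRect(q[:,:2].astype(np.float32))
        print(nm,k,st[i],q.mean(0).round(1),[np.round(x,1) for x in (r[0],r[1],r[2])], 'zmap',np.percentile(P[l==i][:,2],[5,50,95]).round(1))
s=a
P=depth(a,uv).reshape(384,512,3)
# case: grey dark px in region
for (u,v) in [(187,184),(236,242),(268,217),(222,165),(230,141),(283,181),(253,155),(214,168),(276,203)]:
    print((u,v),P[v,u].round(0),a['color'][v,u])
# cloud of case region
hsv=cv2.cvtColor(a['color'],cv2.COLOR_RGB2HSV)
m=np.zeros((384,512),bool); m[135:245,183:290]=1
m&=(hsv[:,:,1]<90)
Q=P[m]; Q=Q[(Q[:,2]>-5)]
for lo,hi in((28,38),(3,8),(80,140)):
    k=Q[(Q[:,2]>lo)&(Q[:,2]<hi)]; print(lo,len(k),[np.round(x,1) for x in cv2.minAreaRect(k[:,:2].astype(np.float32))])
print('lid top',Q[:,2].max())
pickle.dump(Q,open('Q.pkl','wb'))
vis=cv2.resize(a['color'][130:250,130:300],None,fx=4.5,fy=4.5,interpolation=cv2.INTER_CUBIC); cv2.imwrite('pics/crop1.png',vis[:,:,::-1])
```

```text
scene handle [138 155  29  24 229] [404.8 239.9  14. ] [array([408.5, 242.4]), array([101.6,  29.1]), np.float64(18.2)] zmap [ 1.8 14.8 18.7]
scene blade [166 145  15  12  47] [489.2 267.7   5. ] [array([491.3, 268.1]), array([56.5, 11.1]), np.float64(13.6)] zmap [0.9 3.9 7.9]
side handle [312 267  45  20 418] [413.7 251.8  14. ] [array([414.6, 251.9]), array([105.8,  27.4]), np.float64(17.9)] zmap [ 4.9 13.4 17.2]
side blade [284 283  30  12 140] [492.3 273.    5. ] [array([493.7, 274.1]), array([66.1, 13.4]), np.float64(20.1)] zmap [-0.2  2.6  5.9]
(187, 184) [442. 105.  34.] [82 79 76]
(236, 242) [447. -99.   3.] [89 70 52]
(268, 217) [554. -88.   1.] [97 78 51]
(222, 165) [545.  92.  49.] [76 70 63]
(230, 141) [583. 103. 104.] [76 73 69]
(283, 181) [592. -93. 112.] [78 78 69]
(253, 155) [583.   7. 125.] [92 86 84]
(214, 168) [529. 108.  34.] [70 64 60]
(276, 203) [600. -66.  -2.] [79 64 46]
28 627 [array([491.4,   6.9]), array([102.1, 222.9]), np.float64(1.9)]
3 1337 [array([465.5,   6. ]), array([137.9, 219.3]), np.float64(1.6)]
80 1230 [array([583. ,  10.3]), array([ 34., 224.]), np.float64(1.3)]
lid top 720.8940263535256
```

View pics/crop1.png

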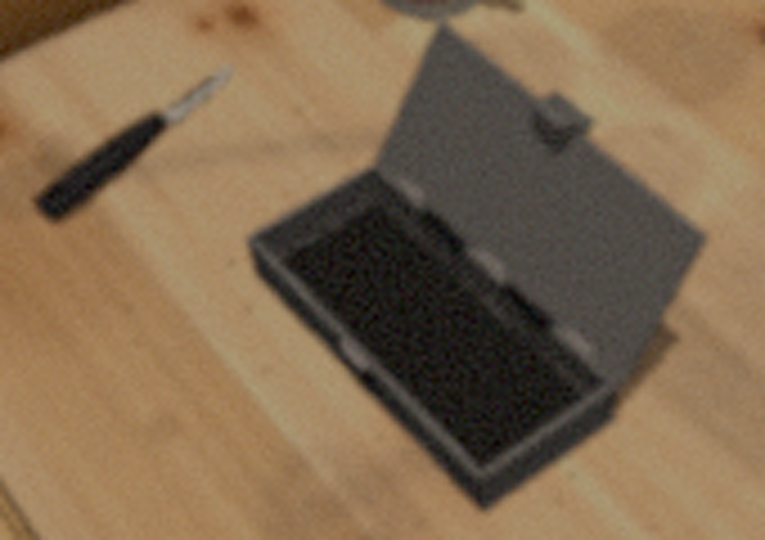

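The case centre is at about (487, 7), hinge line at x≈534, with the lid leaning back to about 2.1 rad. The peeler's handle centre is at about (411, 247), yaw 0.31 rad. I'll move above the handle and check from near.

Call:
{"fn": "send_rows", "kwargs": {
  "steps": [
    [1,[2.8,-3.5,0],0.055],
    [1,[2.8,-3.5,0],0.055],
    [1,[2.8,-3.5,0],0.055],
    [1,[2.8,-3.5,0],0.055],
    [1,[2.8,-3.5,0],0.055],
    [1,[2.8,-3.5,0],0.055],
    [1,[2.8,-3.5,0],0.055],
    [1,[2.8,-3.5,0],0.055],
    [1,[2.8,-3.5,0],0.055],
    [1,[2.8,-3.5,0],0.055],
    [1,[0,0,0],0],
    [1,[0,0,0],0]
  ]
}}

```text
time: 1.65
ee_pos: [429.2, 257.2, 205.3]
orientation: [-0.153, 0.988, 0.0, -0.0]
force: [0.4, -0.3, 0.5]
opening: 93.8
```

Run:
```python
from h import *
import pickle
s=snap('wrist','w1'); st=s['st']; x,y,_,_=st['orientation']
print(st['time'],st['ee_pos'],st['orientation'],'jaw',2*np.arctan2(y,x)-np.pi/2)
hsv=cv2.cvtColor(s['color'],cv2.COLOR_RGB2HSV)
uv=np.stack(np.meshgrid(np.arange(512),np.arange(384)),-1).reshape(-1,2)
P=depth(s,uv).reshape(384,512,3)
m=(hsv[:,:,2]<90)&(P[:,:,2]>6)&(P[:,:,2]<28)&(abs(P[:,:,0]-415)<90)&(abs(P[:,:,1]-250)<80)
n,l,t,_=cv2.connectedComponentsWithStats(m.astype(np.uint8)); i=1+t[1:,4].argmax(); v,u=np.where(l==i)
q=plane(s,np.c_[u,v],16); print(t[i],[np.round(k,1) for k in cv2.minAreaRect(q[:,:2].astype(np.float32))])
a,b,w=pickle.load(open('s0.pkl','rb'))
P=depth(a,uv).reshape(384,512,3)
for nm,u,v in(('mug',226,97),('mill',316,102),('tin',362,238),('tree',206,105),('shaker',360,156)): print(nm,P[v,u].round(0))
```

```text
1.65 [429.24940787 257.21092687 205.30774102] [-1.53387972e-01  9.88166032e-01  1.52722361e-05 -1.54803387e-04] jaw 1.8787881563749713
[ 242  113   21   84 1433] [array([411. , 244.4]), array([103. ,  23.9]), np.float64(16.1)]
mug [707. 297.  81.]
mill [820.  36. 155.]
tin [ 654. -292.   52.]
tree [677. 374.  23.]
shaker [ 823. -133.   82.]
```

View pics/w1.png

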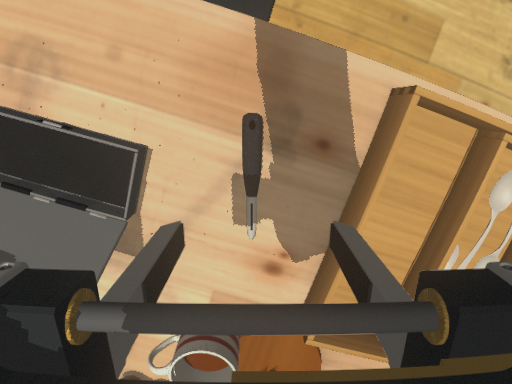

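The wrist view shows the peeler handle from (252,113) to (252,197), clear of the tray and case. The handle axis passes y≈250 at x=429, so I shift -7 mm in y and descend.

Call:
{"fn": "send_rows", "kwargs": {
  "steps": [
    [1,[0,-0.7,-4],-0.01],
    [1,[0,0,-4],0],
    [1,[0,0,-4],0],
    [1,[0,0,-4],0],
    [1,[0,0,-2.5],0],
    [1,[0,0,-1.5],0],
    [1,[0,0,0],0],
    [-1,[0,0,0],0],
    [-1,[0,0,0],0],
    [-1,[0,0,0],0],
    [-1,[0,0,0],0],
    [-1,[0,0,0],0]
  ]
}}

```text
time: 3.2
ee_pos: [429.7, 249.8, 5.5]
orientation: [-0.149, 0.989, -0.0, 0.0]
force: [0.1, 0.5, 0.3]
opening: 47.4
```

Call:
{"fn": "send_rows", "kwargs": {
  "steps": [
    [-1,[0,0,0],0],
    [-1,[0,0,0],0],
    [-1,[0,0,0],0],
    [-1,[0,0,0],0]
  ]
}}

```text
time: 3.7
ee_pos: [429.6, 249.8, 5.4]
orientation: [-0.149, 0.989, -0.0, 0.0]
force: [-0.7, 0.9, -0.1]
opening: 23.6
```

Call:
{"fn": "send_rows", "kwargs": {
  "steps": [
    [-1,[0,0,2],0],
    [-1,[0,0,4],0],
    [-1,[0,0,5],0],
    [-1,[0,0,4],0]
  ]
}}

```text
time: 4.2
ee_pos: [429.7, 249.8, 157.3]
orientation: [-0.149, 0.989, 0.0, 0.0]
force: [0.4, 0.7, -0.4]
opening: 23.3
```

Call:
{"fn": "send_rows", "kwargs": {
  "steps": [
    [-1,[0.5,-2.3,0],-0.184],
    [-1,[0.5,-2.3,0],-0.184],
    [-1,[0.5,-2.3,0],-0.184],
    [-1,[0.5,-2.3,0],-0.184],
    [-1,[0.5,-2.3,0],-0.184],
    [-1,[0.5,-2.3,0],-0.184],
    [-1,[0.5,-2.3,0],-0.184],
    [-1,[0.5,-2.3,0],-0.184],
    [-1,[0.5,-2.3,0],-0.184],
    [-1,[0.4,-2.7,0],-0.184],
    [-1,[0,0,0],0],
    [-1,[0,0,0],0]
  ]
}}

```text
time: 5.7
ee_pos: [478.5, 16.3, 155.3]
orientation: [0.696, 0.718, -0.0, -0.0]
force: [-0.6, -0.0, -1.2]
opening: 23.4
```

Run:
```python
from h import *
a=snap('scene','s2'); b=snap('side','d2'); w=snap('wrist'); st=bot.observe(); x,y,_,_=st['orientation']
print(st['ee_pos'],2*np.arctan2(y,x)-np.pi/2,st['opening'],st['joints'])
A=cv2.resize(a['color'][110:260,140:340],(400,300)); B=cv2.resize(b['color'][130:280,200:400],(400,300))
W=cv2.resize(w['color'],(400,300))
cv2.imwrite('pics/t2.png',np.vstack([np.hstack([A,B]),np.hstack([W,W*0])])[:,:,::-1])
# lid plane from side view cloud y slice
uv=np.stack(np.meshgrid(np.arange(512),np.arange(384)),-1).reshape(-1,2)
import pickle
a0,b0,_=pickle.load(open('s0.pkl','rb'))
for s in(a0,b0):
    P=depth(s,uv)
    k=P[(P[:,0]>536)&(P[:,0]<610)&(abs(P[:,1]+40)<30)&(P[:,2]>45)&(P[:,2]<130)]
    print(len(k),[ (z,np.median(k[abs(k[:,2]-z)<4][:,0]).round(1)) for z in range(50,130,15)])
```

```text
[478.56292049  16.47003206 155.3895102 ] 0.031140268766451484 23.306018675114206 [-0.60313045  0.24496061  0.57872054  2.03394912 -0.16920092  0.90851052
  0.09762794]
680 [(50, np.float64(549.5)), (65, np.float64(560.2)), (80, np.float64(570.6)), (95, np.float64(581.3)), (110, np.float64(591.5)), (125, np.float64(nan))]
187 [(50, np.float64(551.4)), (65, np.float64(562.4)), (80, np.float64(572.2)), (95, np.float64(583.5)), (110, np.float64(594.9)), (125, np.float64(nan))]
  return _methods._mean(a, axis=axis, dtype=dtype,
  ret = ret.dtype.type(ret / rcount)
```

View pics/t2.png

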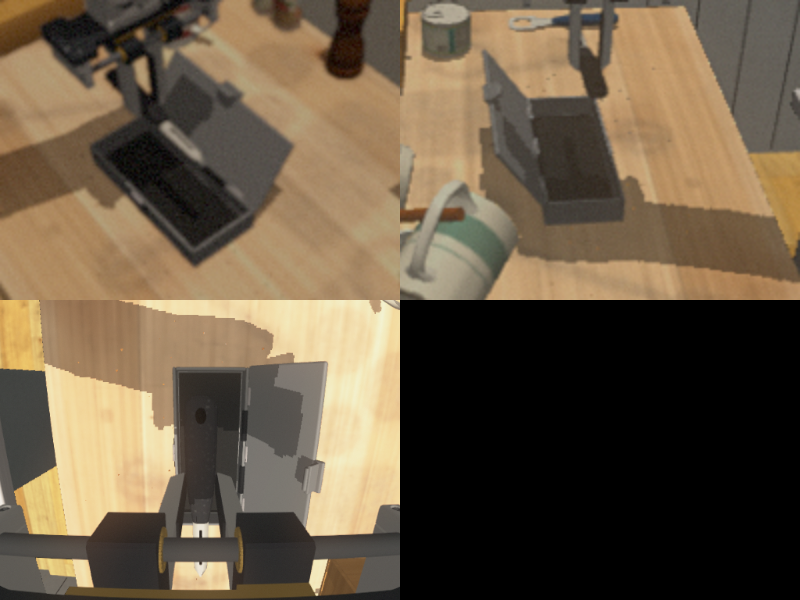

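The views show the peeler held level and lengthwise over the open case, with the lid clear of the gripper. Next I lower it in and check the force before releasing.

Call:
{"fn": "send_rows", "kwargs": {
  "steps": [
    [-1,[0.5,0,-3],0],
    [-1,[0,0,-4],0],
    [-1,[0,0,-3],0],
    [-1,[0,0,-2],0],
    [-1,[0,0,-1.2],0],
    [-1,[0,0,-0.8],0],
    [-1,[0,0,-0.4],0],
    [-1,[0,0,0],0],
    [-1,[0,0,0],0]
  ]
}}

```text
time: 6.98
ee_pos: [483.9, 15.8, 11.8]
orientation: [0.697, 0.717, 0.0, 0.0]
force: [-0.6, -0.1, -0.3]
opening: 23.5
```

Call:
{"fn": "send_rows", "kwargs": {
  "steps": [
    [-1,[0,0,-0.15],0],
    [-0.2,[0,0,0],0],
    [-0.2,[0,0,0],0],
    [-0.2,[0,0,0],0],
    [-0.2,[0,0,0],0],
    [-0.2,[0,0,0],0],
    [-0.2,[0,0,0],0]
  ]
}}

```text
time: 7.85
ee_pos: [483.7, 15.8, 10.0]
orientation: [0.697, 0.717, -0.0, 0.0]
force: [-0.5, -0.7, -0.6]
opening: 37.5
```

Call:
{"fn": "send_rows", "kwargs": {
  "steps": [
    [-0.2,[0,0,2],0],
    [-0.2,[0,0,4],0],
    [-0.2,[0,0,5],0],
    [-0.2,[0,0,6],0],
    [-1,[0,0,6],0],
    [-1,[0,0,0],0],
    [-1,[0,0,0],0]
  ]
}}

```text
time: 8.72
ee_pos: [483.4, 16.0, 239.6]
orientation: [0.697, 0.717, 0.0, -0.0]
force: [0.3, 0.6, -0.5]
opening: 10.9
```

Run:
```python
from h import *
w=snap('wrist','w3'); print(w['st']['ee_pos'],w['st']['opening'])
a=snap('scene')
A=cv2.resize(a['color'][110:260,140:340],(400,300)); W=cv2.resize(w['color'],(400,300))
cv2.imwrite('pics/t3.png',np.hstack([A,W])[:,:,::-1])
```

```text
[483.35924087  15.97822988 239.56463453] 10.916785848842983
```

View pics/t3.png

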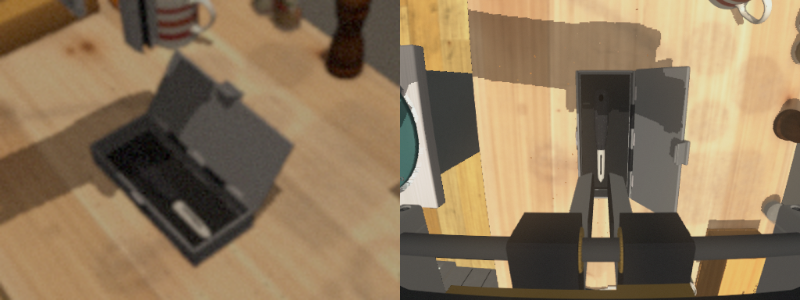

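The pictures show the peeler flat on the case floor and lengthwise. Next I go behind the lid with the fingers shut.

Call:
{"fn": "send_rows", "kwargs": {
  "steps": [
    [-1,[4,-0.2,0],0],
    [-1,[4,-0.2,0],0],
    [-1,[4,-0.2,0],0],
    [-1,[3.7,-0.1,0],0],
    [-1,[0,0,-4],0],
    [-1,[0,0,-5],0],
    [-1,[0,0,-3],0],
    [-1,[0,0,-2],0],
    [-1,[0,0,0],0]
  ]
}}

```text
time: 9.95
ee_pos: [639.9, 8.5, 98.5]
orientation: [0.697, 0.717, -0.001, -0.001]
force: [-0.3, 0.3, 1.2]
opening: 0.8
```

Call:
{"fn": "send_rows", "kwargs": {
  "steps": [
    [-1,[-1.2,0,0],0],
    [-1,[-1.2,0,0],0],
    [-1,[-1.2,0,0.2],0],
    [-1,[-1.2,0,0.4],0],
    [-1,[-1.2,0,0.4],0],
    [-1,[-1.2,0,0.4],0],
    [-1,[-1.2,0,0.4],0],
    [-1,[0,0,0],0]
  ]
}}

```text
time: 10.95
ee_pos: [555.9, 9.0, 118.3]
orientation: [0.697, 0.717, 0.0, -0.0]
force: [0.6, -0.2, 0.2]
opening: 0.4
```

Call:
{"fn": "send_rows", "kwargs": {
  "steps": [
    [-1,[-1.7,0,-0.1],0],
    [-1,[-1.7,0,-0.2],0],
    [-1,[-1.2,0,-0.5],0],
    [-1,[-1.1,0,-0.6],0],
    [-1,[-0.9,0,-0.8],0],
    [-1,[-0.9,0,-0.9],0],
    [-1,[0,0,0],0]
  ]
}}

```text
time: 11.82
ee_pos: [480.7, 8.8, 86.2]
orientation: [0.697, 0.717, -0.001, -0.001]
force: [0.2, 0.1, 1.2]
opening: 0.5
```

Run:
```python
from h import *
a=snap('scene');b=snap('side'); print(bot.observe()['ee_pos'],bot.observe()['force'])
A=cv2.resize(a['color'][100:250,140:340],(400,300)); B=cv2.resize(b['color'][130:280,200:400],(400,300))
cv2.imwrite('pics/t4.png',np.hstack([A,B])[:,:,::-1])
```

```text
[481.77471541   8.79736857  86.89229119] [-0.04818857 -0.10508768  0.3123331 ]
```

View pics/t4.png

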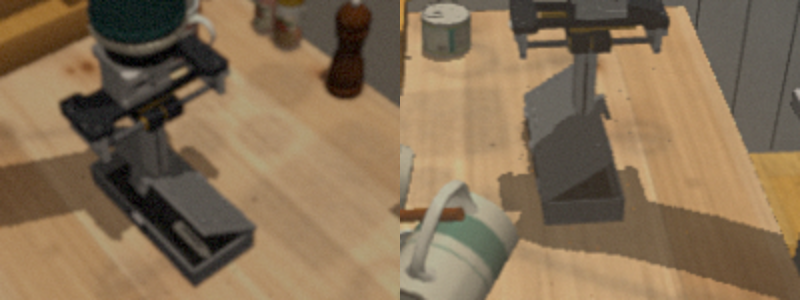

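The lid is about half folded (≈0.6 rad), with the fingers on its outer face. I continue down to the catch.

Call:
{"fn": "send_rows", "kwargs": {
  "steps": [
    [-1,[-0.6,0,-0.9],0],
    [-1,[-0.5,0,-0.9],0],
    [-1,[-0.4,0,-0.9],0],
    [-1,[-0.2,0,-0.7],0],
    [-1,[0,0,0],0],
    [-1,[0,0,1.5],0],
    [-1,[-1.5,0,0],0],
    [-1,[-1.3,0,0],0],
    [-1,[0,0,-0.8],0],
    [-1,[0,0,-0.5],0],
    [-1,[0,0,0],0]
  ]
}}

```text
time: 13.3
ee_pos: [436.6, 8.7, 54.3]
orientation: [0.697, 0.717, -0.001, -0.0]
force: [0.3, -0.2, 1.2]
opening: 0.9
```

Call:
{"fn": "send_rows", "kwargs": {
  "steps": [
    [-1,[0,0,-0.3],0],
    [-1,[0,0,-0.3],0],
    [-1,[0,0,-0.2],0],
    [-1,[0,0,-0.2],0],
    [-1,[0,0,-0.2],0],
    [-1,[0,0,0],0]
  ]
}}

```text
time: 14.05
ee_pos: [436.7, 8.7, 42.8]
orientation: [0.697, 0.717, -0.0, 0.0]
force: [-0.2, 0.3, 0.3]
opening: 0.5
```

Call:
{"fn": "send_rows", "kwargs": {
  "steps": [
    [-1,[0,0,-0.2],0],
    [-1,[0,0,-0.1],0],
    [-1,[0,0,0],0]
  ]
}}

```text
time: 14.42
ee_pos: [436.7, 8.8, 39.9]
orientation: [0.697, 0.717, -0.0, 0.0]
force: [-0.4, 0.5, 0.4]
opening: 0.2
```

Call:
{"fn": "send_rows", "kwargs": {
  "steps": [
    [-1,[0,0,-0.1],0],
    [-1,[0,0,-0.1],0],
    [-1,[0,0,0],0],
    [-1,[0,0,0],0]
  ]
}}

```text
time: 14.92
ee_pos: [436.8, 8.8, 38.8]
orientation: [0.697, 0.717, 0.0, -0.0]
force: [-10.5, 0.2, 36.5]
opening: 0.2
```

Firm contact at the shut height, so I retract and look.

Call:
{"fn": "send_rows", "kwargs": {
  "steps": [
    [-1,[0,0,1],0],
    [-1,[0,0,4],0],
    [-1,[0,0,5],0],
    [-1,[0,0,6],0],
    [-1,[0,0,5],0],
    [-1,[0,0,0],0]
  ]
}}

```text
time: 15.68
ee_pos: [438.1, 9.1, 251.0]
orientation: [0.697, 0.717, 0.003, 0.001]
force: [0.1, 0.1, -1.5]
opening: 0.3
```

Run:
```python
from h import *
uv=np.stack(np.meshgrid(np.arange(512),np.arange(384)),-1).reshape(-1,2)
a=snap('scene');b=snap('side'); print(a['st']['ee_pos'],a['st']['time'])
for s in(a,b):
    P=depth(s,uv); k=P[(abs(P[:,0]-487)<40)&(abs(P[:,1]-7)<100)&(P[:,2]>25)&(P[:,2]<70)]
    A=np.c_[k[:,0]-487,k[:,1]-7,np.ones(len(k))]; c=np.linalg.lstsq(A,k[:,2],rcond=None)[0]
    print(len(k),c.round(4),'tilt, z mid; front edge z',np.median(k[k[:,0]<460][:,2]).round(1),'back',np.median(k[k[:,0]>515][:,2]).round(1))
A=cv2.resize(a['color'][100:250,140:340],(400,300)); B=cv2.resize(b['color'][130:280,200:400],(400,300))
cv2.imwrite('pics/t5.png',np.hstack([A,B])[:,:,::-1])
```

```text
[438.11977646   9.06887313 251.04027338] 15.675
2020 [6.80000e-03 5.00000e-04 4.12178e+01] tilt, z mid; front edge z 40.5 back 41.4
1538 [ 8.30000e-03 -4.00000e-04  3.93196e+01] tilt, z mid; front edge z 38.7 back 39.5
```

View pics/t5.png

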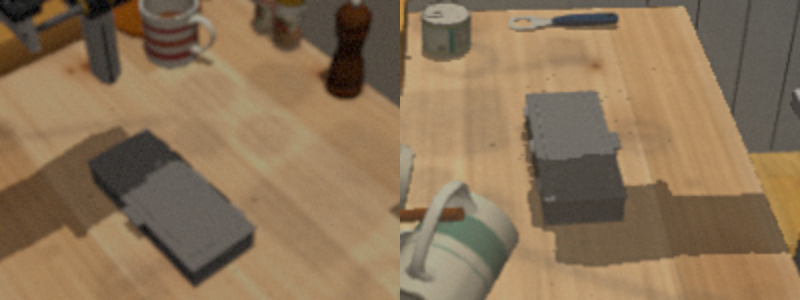

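The lid lies flat at about 40 mm along its front and back edges, so it is past the catch and the gripper is clear.

```bash
python3 -c "
from workcell import bot
print(bot.job_done())"
```

```text
the job is handed in; nothing more can be done
None
```

The peeler is in the case and the lid is shut past its catch. I handed the job in at about 16 s of the 64 s allowed; the hand-in gives no verdict.

- **Peeler:** I gripped it by the handle, turned it and set it down lengthwise in the open case. A picture after letting go showed it flat on the case floor. The closed lid now hides it, so I could not check it again at the end.
- **Lid:** I folded it down from behind with the shut fingers, then pressed the tab until the force reached about 37 N at the shut height. That is more than the 8 to 12 N needed. After retracting, both cameras showed the lid level, with a tilt under 0.01 rad and its top at about 40 mm. The two cameras disagreed by about 2 mm on the height, which is within calibration.
- **Other objects:** I never touched the opener, tin or mug, and they look unmoved in the last pictures. I did not measure their positions again.

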